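# Lay out the painted tins for decorating

## Task

The painted tins have been piled up to save room: take the pile apart and stand each tin in the middle of the board of its own colour, the long green tin lying lengthwise along the green board. Keep the tins upright, set them down gently rather than letting them drop, and leave the glass jar and the white can where they stand.

Things in the scene. Friction and masses are not known exactly. Their poses are not given: they have to be found in the camera images.
- long_tin: the long closed tin, green with a thin white band, at the bottom of the pile: 180 mm long (its x), 58 mm wide (its y), 34 mm high (z), flat lid, about 0.3 kg; origin at the centre of its underside. It lies on the table with its length within 0.4 rad of straight ahead
- red_tin: round closed tin, red with a thin white band, diameter 56 mm, 40 mm high, flat lid, about 0.15 kg; origin at the centre of its underside. It starts standing on one half of the long tin, its centre about 46 mm from the middle of the long tin
- blue_tin: round closed tin, blue with a thin white band, same size and mass as the red one (diameter 56 mm, 40 mm high); origin at the centre of its underside. It starts on the other half of the long tin
- yellow_tin: small round closed tin, yellow with a thin white band, diameter 40 mm, 34 mm high, about 0.08 kg; origin at the centre of its underside. It starts on top of either the red or the blue tin
- red_board: red round flat board, diameter 84 mm, 6 mm thick, fixed to the table; origin at the centre of its underside, on the table
- blue_board: blue round flat board, diameter 84 mm, 6 mm thick, fixed to the table; origin at the centre of its underside, on the table
- yellow_board: yellow round flat board, diameter 84 mm, 6 mm thick, fixed to the table; origin at the centre of its underside, on the table
- green_board: green oblong flat board, 210 mm long (its x), 95 mm wide (its y), 6 mm thick, fixed to the table; origin at the centre of its underside, on the table. The long tin fits on it either way round
- glass_jar: small glass jar with a metal screw lid, diameter 58 mm, 75 mm high, loose, standing among the boards; not part of the job; origin at the centre of its underside
- white_can: open white-painted can, rim diameter 62 mm, 78 mm high, loose, standing among the boards; not part of the job; origin at the centre of its underside
Things that resemble listed ones, but are neither listed nor needed, are in the scene too. Of the things that look like the red_board, the smaller one is meant. There is more than one size of the blue_tin; the job needs the smaller.

How it is judged:
By the outcome, as a careful person would: the job done as asked, in the order asked, and still so for the second after the job is handed in, with the robot touching nothing.
It also fails if it takes over 128 s, if anything falls off the work surface, if the arm or the gripper's body presses on something with over 40 N, if the wrist force passes 120 N, or if a joint passes its speed limit or range.

## Robot

A 7-joint arm with a two-finger parallel gripper is mounted at the origin on the work surface. World frame = base frame: x ahead of the robot, y to its left, z up, the work surface at z = 0. Lengths are in mm, angles in rad, forces in N, time in s.
With the tool pointing down it reaches from about 400 to 875 mm from the base axis. Payload 4.4 kg.
Tool frame: the origin (TCP) lies at the very end of the fingers, on their centre line; the grasp point (between the pads) lies 19 mm behind it; z points along the fingers, y is the line along which they close (so a half turn about z gives the same grasp; the last joint's range is limited). The gripper opens to 85 mm and grips with 20 to 120 N. Pads are 22 mm wide; open, the fingers measure 114 mm over their backs; the gripper's body (76 mm by 85 mm) begins 54 mm behind the grasp point. The pads swing forward as they close: fully open they stand 13 mm farther back than shut.
Start: joints at [1.034, 0.628, 0.038, 1.517, -0.027, 0.996, -0.02], TCP at [294.869, -579.284, 202.813] pointing down, gripper open.
Joint ranges: [-3.06, 3.06], [-0.37, 2.12], [-1.25, 1.32], [0.18, 2.47], [-1.1, 4.24], [0.23, 1.98], [-2.94, 2.94]. Speed limits (rad/s): [2.57, 2.57, 3.14, 3.14, 3.14, 3.14, 3.14].

## Interface

Orientations are given as [roll, pitch, yaw] about the fixed x, y, z axes, in that order (R = Rz(yaw) Ry(pitch) Rx(roll)).
In Python, from cell import read_state, get_image, camera_params, finish_job gives the robot as it stands.
- The arm moves only by the tool arm_command, never from a script. Its argument "deltas" is a list of rows, each an object of numbers: "dx", "dy", "dz": the shift along the world's x, y, z in m; "yaw": the turn about the world's z in degrees; "jaw": the opening, from 0 (shut) to 1 (fully open). A call has 1 to 20 rows; each row is the pose to reach, as a shift and turn from the pose commanded when the call began; what a row does not reach only later rows make up. A row lasts 1/10 s, in which the tool goes at most 50 mm and 8.59 degrees, less where a joint would pass 70% of its speed; a pose out of reach is approached as far as the arm can. A call with a gripper value outside its range is refused whole. The fingers move at their own pace and stop on an object; the grip force is fixed at half the most. Time passes only in rows, so rows that repeat a pose let the fingers close. It gives the time, the measured TCP pose, the force, the opening and the grip force at its end, in the units of the state.
- read_state(): the state, without advancing time (a new reading comes with each control period).
- get_image(name): name is "side" or "top"; returns (picture, depth): 480x640x3 uint8, red, green, blue; 480x640 float32, mm along the optical axis (not along the pixel's ray), 0 where there is no reading.
- camera_params(name): a dict with "camera_matrix" (3x3 intrinsics, pixels), "k1" (the pictures are not rectified: a ray, as slopes to the right and down, at radius r is drawn at 1 + k1 r^2 times it, then the intrinsics apply), "extrinsics" (4x4, takes a point from camera to world coordinates). Camera axes: x right, y down, z forward; pixel columns grow to the right and rows downward; lengths in mm; the calibration is good to about 2 mm. A picture is of the moment at which its call begins. camera_params takes no time and is no camera call.
- finish_job(): hands the job in; it is judged then, once.
The state is a dict: "clock": time; "qpos": joint angles; "qd": joint speeds; "tau": joint torques, N m; "eef_pos": TCP position; "tool_rot": TCP orientation; "force": force on the tool from outside, world axes, zero at the start; "torque": the same for the moment, N m; "width": finger opening in mm; "gripper_force": force on a finger pad.
Only numpy, scipy, OpenCV 4.12 (cv2) and the standard library are available. Lean on these libraries where they do the work, as an engineer would, in place of code of your own. Each camera call takes 0.05 s, during which the arm holds its last target. There are 200 camera calls.

## Working session

There is one attempt and no reset: what is moved stays moved. The work goes in short steps, Python scripts to look and compute and a tool call to move; the robot and the scene stay as the last step left them, time stands still between calls to the robot, and variables do not carry over. Pictures are saved under pics/ and viewed, at most 14 in all, crops included, and the job is handed in when it is done.

Besides the shell and the picture viewer there is one more tool, called after "Emit:" as a command line: name --argument value ..., lists and objects as JSON in quotes. arm_command: Moves the arm, as the interface text tells. Its arguments: {"type":"object","properties":{"deltas":{"type":"array"}},"required":["deltas"]}

```bash
ls; mkdir -p pics
cat > h.py <<'E'
import numpy as np, cv2
from cell import read_state, get_image, camera_params, finish_job
def shot(n,tag):
    im,d=get_image(n); cv2.imwrite(f'pics/{tag}.png',im[:,:,::-1]); np.savez(f'/tmp/{tag}.npz',im=im,d=d); return im,d
def ray(n,u,v):
    p=camera_params(n);K=np.array(p['camera_matrix']);k=p['k1'];E=np.array(p['extrinsics'])
    x=np.array([(u-K[0,2])/K[0,0],(v-K[1,2])/K[1,1]],float);y=x.copy()
    for _ in range(20): y=x/(1+k*(y@y))
    return E[:3,3],E[:3,:3]@np.array([*y,1.])
def plane(n,u,v,z):
    o,r=ray(n,u,v); return o+r*(z-o[2])/r[2]
def dep(n,u,v,d):
    o,r=ray(n,u,v); return o+r*d
E
python3 - <<'E'
from h import *
for n in('top','side'):
    shot(n,n+'0'); p=camera_params(n); print(n,p)
s=read_state();print(s['clock'],s['eef_pos'],s['tool_rot'],s['width'])
E
```

```text
pics
top {'camera_matrix': array([[522.82318048,   0.        , 317.43247051],
       [  0.        , 522.82318048, 234.25016538],
       [  0.        ,   0.        ,   1.        ]]), 'k1': -0.05729415398228049, 'extrinsics': array([[ 5.22292812e-03, -9.93475840e-01,  1.13923119e-01,
         3.72874605e+02],
       [-9.99946779e-01, -4.17508893e-03,  9.43443416e-03,
         2.37496996e+01],
       [-8.89724325e-03, -1.13966331e-01, -9.93444772e-01,
         1.31458578e+03],
       [ 0.00000000e+00,  0.00000000e+00,  0.00000000e+00,
         1.00000000e+00]])}
side {'camera_matrix': array([[502.45741638,   0.        , 311.38679641],
       [  0.        , 502.45741638, 244.30947716],
       [  0.        ,   0.        ,   1.        ]]), 'k1': 0.03140077508449491, 'extrinsics': array([[-7.55266049e-01, -3.62510129e-01,  5.46039926e-01,
        -1.01519050e+02],
       [-6.55410421e-01,  4.13636331e-01, -6.31935255e-01,
         7.36364149e+02],
       [ 3.22097874e-03, -8.35159501e-01, -5.49998393e-01,
         6.94689081e+02],
       [ 0.00000000e+00,  0.00000000e+00,  0.00000000e+00,
         1.00000000e+00]])}
0.1 [ 294.58468897 -578.73999972  201.99692604] [-3.13990501e+00 -4.57398009e-06  4.70794211e-01] 85.40158196893738
```

View pics/top0.png

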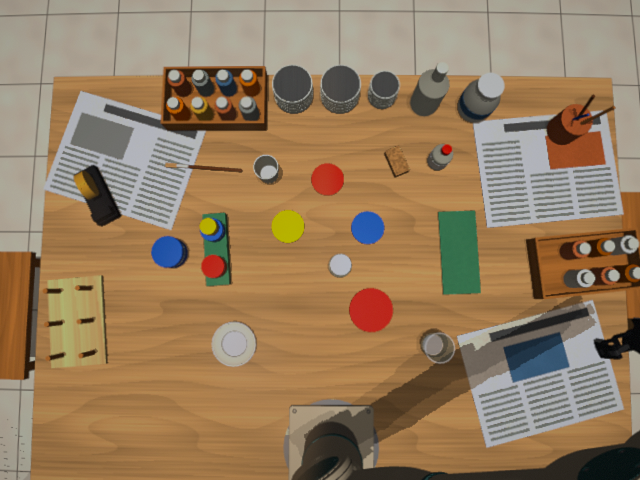

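View pics/side0.png

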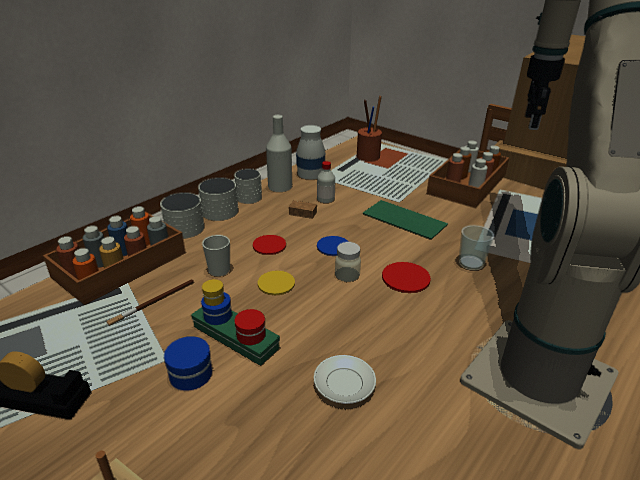

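The top view shows the pile at (214,248): yellow (208,227) on blue (213,229), and red (213,266), all on the green tin.
- **Blue tins:** pile (213,229) and big loose tin (168,252). The one in the pile is the smaller, so it is meant.
- **Red boards:** (327,179) and (371,310). The former is smaller, so it is meant.

I'll measure both and confirm in a crop.

```bash
cat >> h.py <<'E'
HUE={'red':((0,8),(172,180)),'blue':((105,125),),'yellow':((22,34),),'green':((65,95),)}
def blobs(im,c,amin=60,smin=110):
    h=cv2.cvtColor(im,cv2.COLOR_RGB2HSV); m=np.zeros(im.shape[:2],np.uint8)
    for a,b in HUE[c]: m|=cv2.inRange(h,(a,smin,40),(b,255,255))
    m=cv2.morphologyEx(m,cv2.MORPH_OPEN,np.ones((3,3),np.uint8))
    n,l,s,ce=cv2.connectedComponentsWithStats(m)
    return [(l==i,s[i],ce[i]) for i in range(1,n) if s[i,4]>amin]
E
python3 - <<'E'
from h import *
for n in('top','side'):
    z=np.load(f'/tmp/{n}0.npz');im,d=z['im'],z['d']
    for c in HUE:
        for m,s,ce in blobs(im,c):
            ys,xs=np.nonzero(m); P=np.array([dep(n,u,v,d[v,u]) for u,v in zip(xs[::3],ys[::3]) if d[v,u]>0])
            if len(P)<5 or abs(P[:,1]).max()>700: continue
            zt=np.percentile(P[:,2],90); T=P[P[:,2]>zt-12]
            (rc,rs,ra)=cv2.minAreaRect(T[:,:2].astype(np.float32))
            print(n,c,s[:5],ce.round(),'ztop%.1f zmed%.1f'%(zt,np.median(P[:,2])),'mean',T[:,:2].mean(0).round(1),'rect',np.round(rc,1),np.round(rs,1),round(ra,1))
a=np.load('/tmp/top0.npz')['im'][140:350,140:420,::-1]
cv2.imwrite('pics/crop0.png',cv2.resize(a,None,fx=2.8,fy=2.8,interpolation=cv2.INTER_CUBIC))
E
```

```text
top red [441 144  11  11  97] [446. 149.] ztop117.0 zmed114.3 mean [ 714.6 -267.7] rect [ 714.8 -267.8] [21.5 20.5] 59.2
top red [311 163  33  32 825] [327. 179.] ztop9.4 zmed6.0 mean [665.6  12. ] rect [665.2  12.8] [80.9 79.9] 46.8
top red [201 255  25  23 459] [213. 266.] ztop76.7 zmed73.3 mean [438.1 285.4] rect [437.6 284.7] [53.9 50.5] 37.8
top red [ 349  288   44   44 1514] [371. 310.] ztop11.1 zmed7.8 mean [335.3 -96.4] rect [335.6 -96. ] [105.8 104.8] 51.4
top blue [351 212  33  32 825] [367. 227.] ztop9.6 zmed6.2 mean [541.3 -90.4] rect [541.  -90.6] [78.9 78.4] 33.7
top blue [203 221  21  20 161] [215. 233.] ztop76.4 zmed73.5 mean [517.  280.8] rect [518.5 282.5] [31.  53.8] 47.2
top blue [152 236  32  31 780] [167. 251.] ztop59.2 zmed55.8 mean [473.8 400.8] rect [474.1 402.1] [74.3 72.1] 77.6
top yellow [271 210  33  33 870] [287. 226.] ztop9.4 zmed6.0 mean [543.9 111.7] rect [544.2 112. ] [82.4 78.9] 0.4
top yellow [200 218  18  17 242] [208. 226.] ztop111.2 zmed107.7 mean [529.5 291.1] rect [529.7 291.1] [37.6 36.3] 34.0
top yellow [ 71 285   6  28 116] [ 73. 300.] ztop14.9 zmed12.1 mean [353.7 649.9] rect [357.4 649.1] [68.4 15.6] 11.1
top yellow [ 53 326   9  28 170] [ 57. 340.] ztop14.7 zmed12.3 mean [253.  686.2] rect [254.1 687.6] [22.2 67.4] 89.1
top yellow [ 83 333   4  19  65] [ 84. 343.] ztop14.9 zmed12.1 mean [247.9 617.3] rect [249.4 615.7] [44.7  9.6] 5.8Traceback (most recent call last):
  File "<stdin>", line 6, in <module>
  File "h.py", line 13, in dep
    o,r=ray(n,u,v); return o+r*d
        ~~~^^^^^^^
  File "h.py", line 6, in ray
    p=camera_params(n);K=np.array(p['camera_matrix']);k=p['k1'];E=np.array(p['extrinsics'])
ValueError: time passes only in moves, steps and waits
```

```bash
sed -i 's/^def ray(n,u,v):/import functools\ncp=functools.lru_cache(camera_params)\ndef ray(n,u,v):/; s/p=camera_params(n);K/p=cp(n);K/' h.py
cat >> h.py <<'E'
def survey(tag,names=('top','side'),cols=HUE):
  for n in names:
    z=np.load(f'/tmp/{n}{tag}.npz');im,d=z['im'],z['d']
    for c in cols:
        for m,s,ce in blobs(im,c):
            ys,xs=np.nonzero(m); P=np.array([dep(n,u,v,d[v,u]) for u,v in zip(xs,ys) if d[v,u]>0])
            if len(P)<15 or abs(P[:,1]).max()>600: continue
            zt=np.percentile(P[:,2],90); T=P[P[:,2]>zt-12]
            rc,rs,ra=cv2.minAreaRect(T[:,:2].astype(np.float32))
            print(n,c,s[:5],ce.round(),'ztop%.1f zmed%.1f'%(zt,np.median(P[:,2])),'mean',T[:,:2].mean(0).round(1),'rect',np.round(rc,1),np.round(rs,1),round(ra,1))
E
python3 - <<'E'
from h import *
a=np.load('/tmp/top0.npz')['im'][140:350,140:420,::-1]
cv2.imwrite('pics/crop0.png',cv2.resize(a,None,fx=2.8,fy=2.8,interpolation=cv2.INTER_CUBIC))
survey('0',('side',)); survey('0',('top',),('green','blue'))
# jar, can
d=np.load('/tmp/top0.npz')['d']
for nm,u0,u1,v0,v1 in(('jar',325,356,250,282),('can',250,284,152,186)):
    P=np.array([dep('top',u,v,d[v,u]) for u in range(u0,u1) for v in range(v0,v1) if d[v,u]>0]);T=P[P[:,2]>55]
    print(nm,len(T),T.min(0).round(),T.max(0).round())
E
```

```text
side red [323 161   8   9  66] [326. 165.] ztop114.7 zmed111.0 mean [ 710.8 -265.8] rect [ 712.7 -269.1] [19.7 29.1] 39.8
side red [253 235  33  20 529] [269. 244.] ztop7.4 zmed5.6 mean [663.3  13.1] rect [668.6   7.6] [81.2 98.7] 46.0
side red [ 382  262   49   31 1185] [406. 277.] ztop9.2 zmed7.5 mean [332.3 -93.9] rect [335.4 -98.8] [108.8 114.5] 28.1
side red [235 309  30  36 859] [250. 326.] ztop75.2 zmed72.7 mean [434.4 288.3] rect [437.  286.3] [53.7 57. ] 26.3
side blue [317 236  29  20 373] [330. 244.] ztop7.5 zmed5.8 mean [548.2 -85.4] rect [550.4 -87.4] [63.5 85.2] 17.6
side blue [202 293  28  22 279] [217. 306.] ztop75.4 zmed73.2 mean [512.5 298.6] rect [516.2 293.7] [54.3 38.2] 78.8
side blue [204 313  25  12 199] [217. 319.] ztop53.8 zmed45.3 mean [509. 305.] rect [512.9 305.3] [46.5 15.9] 43.1
side blue [ 164  337   45   39 1395] [186. 356.] ztop57.7 zmed56.1 mean [469.4 405.6] rect [473.1 402.9] [74.7 77.7] 51.8
side blue [170 373  37  17 396] [189. 382.] ztop26.4 zmed15.7 mean [448.6 422.6] rect [452.1 422.9] [61. 17.] 45.7
side yellow [258 271  37  24 714] [276. 282
[... 995 characters left out ...]
.3] rect [557.2 285.2] [28.  40.2] 4.0
top green [205 235  23  25 352] [217. 247.] ztop37.7 zmed34.2 mean [486.2 283.2] rect [484.5 287.3] [59.9 56. ] 5.6
top green [207 274  22  11 143] [218. 280.] ztop37.3 zmed34.1 mean [405.4 278.3] rect [405.2 280.1] [20.5 54.1] 13.9
top blue [351 212  33  32 825] [367. 227.] ztop9.5 zmed6.0 mean [541.  -89.4] rect [541.4 -89.5] [80.2 79.9] 44.2
top blue [203 221  21  20 161] [215. 233.] ztop77.4 zmed73.4 mean [516.4 281.3] rect [518.4 282.3] [31.4 54.1] 47.2
top blue [152 236  32  31 780] [167. 251.] ztop59.2 zmed56.0 mean [473.6 401.3] rect [474.7 402.2] [73.6 75.8] 0.1
jar 364 [417. -42.  56.] [468.   5.  82.]
can 204 [649. 134.  56.] [708. 193.  83.]
```

View pics/crop0.png

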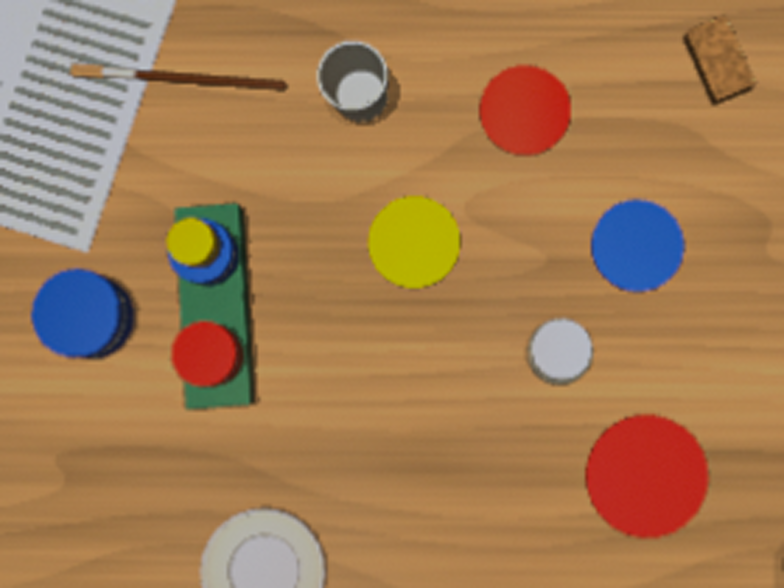

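Crop confirms it: the small blue tin sits under the yellow one at (213,229), and the small red board is at (327,179). First I move above the yellow tin (530,291).

Emit:
arm_command --deltas '[{"dx":0.235,"dy":0.87,"yaw":-23,"jaw":1},{"dx":0.235,"dy":0.87,"yaw":-23},{"dx":0.235,"dy":0.87,"yaw":-23},{"dx":0.235,"dy":0.87,"yaw":-23},{"dx":0.235,"dy":0.87,"yaw":-23},{"dx":0.235,"dy":0.87,"yaw":-23},{"dx":0.235,"dy":0.87,"yaw":-23},{"dx":0.235,"dy":0.87,"yaw":-23},{"dx":0.235,"dy":0.87,"yaw":-23},{"dx":0.235,"dy":0.87,"yaw":-23},{"dx":0.235,"dy":0.87,"yaw":-23},{"dx":0.235,"dy":0.87,"yaw":-23},{"dx":0.235,"dy":0.87,"yaw":-23},{"dx":0.235,"dy":0.87,"yaw":-23},{"dx":0.235,"dy":0.87,"yaw":-23},{"dx":0.235,"dy":0.87,"yaw":-23},{"dx":0.235,"dy":0.87,"yaw":-23},{"dx":0.235,"dy":0.87,"yaw":-23},{"dx":0.235,"dy":0.87,"yaw":-23},{"dx":0.235,"dy":0.87,"yaw":-23}]'

```text
invalid input at $.deltas[0]: expected keys dx, dy, dz, yaw, jaw
```

Emit:
arm_command --deltas '[{"dx":0.235,"dy":0.87,"dz":0,"yaw":-23,"jaw":1},{"dx":0.235,"dy":0.87,"dz":0,"yaw":-23,"jaw":1},{"dx":0.235,"dy":0.87,"dz":0,"yaw":-23,"jaw":1},{"dx":0.235,"dy":0.87,"dz":0,"yaw":-23,"jaw":1},{"dx":0.235,"dy":0.87,"dz":0,"yaw":-23,"jaw":1},{"dx":0.235,"dy":0.87,"dz":0,"yaw":-23,"jaw":1},{"dx":0.235,"dy":0.87,"dz":0,"yaw":-23,"jaw":1},{"dx":0.235,"dy":0.87,"dz":0,"yaw":-23,"jaw":1},{"dx":0.235,"dy":0.87,"dz":0,"yaw":-23,"jaw":1},{"dx":0.235,"dy":0.87,"dz":0,"yaw":-23,"jaw":1},{"dx":0.235,"dy":0.87,"dz":0,"yaw":-23,"jaw":1},{"dx":0.235,"dy":0.87,"dz":0,"yaw":-23,"jaw":1},{"dx":0.235,"dy":0.87,"dz":0,"yaw":-23,"jaw":1},{"dx":0.235,"dy":0.87,"dz":0,"yaw":-23,"jaw":1},{"dx":0.235,"dy":0.87,"dz":0,"yaw":-23,"jaw":1},{"dx":0.235,"dy":0.87,"dz":0,"yaw":-23,"jaw":1},{"dx":0.235,"dy":0.87,"dz":0,"yaw":-23,"jaw":1},{"dx":0.235,"dy":0.87,"dz":0,"yaw":-23,"jaw":1},{"dx":0.235,"dy":0.87,"dz":0,"yaw":-23,"jaw":1},{"dx":0.235,"dy":0.87,"dz":0,"yaw":-23,"jaw":1}]'

```text
clock: 2.1
eef_pos: [529.1, 291.8, 201.9]
tool_rot: [3.141, 0.001, 0.072]
force: [0.0, -0.4, -1.9]
width: 85.5
gripper_force: 0.0
```

Emit:
arm_command --deltas '[{"dx":0,"dy":0,"dz":-0.04,"yaw":0,"jaw":1},{"dx":0,"dy":0,"dz":-0.08,"yaw":0,"jaw":1},{"dx":0,"dy":0,"dz":-0.11,"yaw":0,"jaw":1},{"dx":0,"dy":0,"dz":-0.122,"yaw":0,"jaw":1},{"dx":0,"dy":0,"dz":-0.122,"yaw":0,"jaw":1},{"dx":0,"dy":0,"dz":-0.122,"yaw":0,"jaw":0.35},{"dx":0,"dy":0,"dz":-0.122,"yaw":0,"jaw":0.35},{"dx":0,"dy":0,"dz":-0.122,"yaw":0,"jaw":0.35},{"dx":0,"dy":0,"dz":-0.122,"yaw":0,"jaw":0.35},{"dx":0,"dy":0,"dz":-0.122,"yaw":0,"jaw":0.35},{"dx":0,"dy":0,"dz":-0.122,"yaw":0,"jaw":0.35},{"dx":0,"dy":0,"dz":-0.122,"yaw":0,"jaw":0.35},{"dx":0,"dy":0,"dz":-0.122,"yaw":0,"jaw":0.35}]'

```text
clock: 3.4
eef_pos: [529.8, 290.7, 80.8]
tool_rot: [3.142, 0.0, 0.069]
force: [0.5, 0.2, -0.6]
width: 29.6
gripper_force: 0.0
```

Run:
```python
from h import *
a,d=shot('side','side1'); shot('top','top1')
b=np.load('/tmp/top1.npz')['im']
A=cv2.resize(a[230:380,130:330],None,fx=2,fy=2); B=cv2.resize(b[180:330,130:330],None,fx=2,fy=2)
cv2.imwrite('pics/c1.png',np.hstack([A,B])[:,:,::-1])
```

```text
(no output)
```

View pics/c1.png

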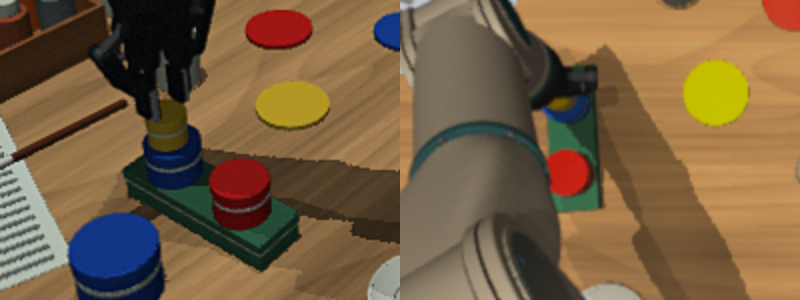

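Fingers closed on air: in the side view the tips sit above/behind the yellow tin, (204,287) and (222,275). I'll compare their projected positions with the reported pose.

```bash
cat >> h.py <<'E'
def proj(n,P):
    p=cp(n);E=np.linalg.inv(np.array(p['extrinsics']));c=E[:3,:3]@np.array(P,float)+E[:3,3];s=c[:2]/c[2];s=s*(1+p['k1']*(s@s));K=np.array(p['camera_matrix']);return np.round(s*[K[0,0],K[1,1]]+K[:2,2],1)
E
python3 - <<'E'
from h import *
s=read_state();print(s['eef_pos'],s['qpos'],s['width'])
for n in('side','top'):
    print(n,[proj(n,(530,291+k,81)) for k in(-15,0,15)],'tin top',proj(n,(530,291,108)))
    print([proj(n,(530,291+k,108)) for k in(-15,15)])
    z=np.load(f'/tmp/{n}1.npz');im,d=z['im'],z['d']
    g=im.max(2).astype(int)<60
    Q=[]
    R=(range(235,300),range(185,245)) if n=='side' else (range(195,250),range(195,235))
    for v in R[0]:
        for u in R[1]:
            if g[v,u] and d[v,u]>0: Q.append([*dep(n,u,v,d[v,u]),u,v])
    Q=np.array(Q);Q=Q[(abs(Q[:,0]-530)<60)&(abs(Q[:,1]-291)<60)&(Q[:,2]>70)]
    o=np.argsort(Q[:,2]);print(Q[o[:25:2]].round())
E
```

```text
[529.81353538 290.71757703  80.74172572] [-0.57372343  0.71518809  0.0408819   1.75758898 -0.04312859  0.66980973
 -2.01037911] 30.12534441315357
side [array([219.8, 292.5]), array([213.7, 296.2]), array([207.6, 300. ])] tin top [212.3 285. ]
[array([218.4, 281.4]), array([206. , 288.8])]
[[520. 265.  71. 228. 296.]
 [511. 270.  72. 229. 299.]
 [532. 265.  72. 224. 293.]
 [518. 274.  73. 225. 298.]
 [515. 272.  73. 227. 298.]
 [524. 269.  73. 225. 295.]
 [529. 265.  73. 225. 293.]
 [549. 303.  74. 203. 298.]
 [513. 268.  74. 229. 297.]
 [523. 272.  74. 224. 296.]
 [511. 270.  74. 229. 298.]
 [520. 270.  74. 226. 296.]
 [546. 305.  74. 203. 299.]]
top [array([216.7, 227.3]), array([210.5, 227.3]), array([204.3, 227.3])] tin top [208.1 225.8]
[array([214.4, 225.8]), array([201.7, 225.8])]
[[518. 279.  71. 216. 233.]
 [500. 281.  72. 215. 240.]
 [527. 274.  74. 218. 229.]
 [512. 288.  75. 212. 235.]
 [511. 294.  83. 209. 235.]
 [528. 274.  87. 217. 228.]
 [523. 270. 120. 216. 228.]
 [525. 264. 128. 218. 227.]
 [520. 270. 129. 215. 229.]
 [519. 265. 152. 215. 228.]
 [521. 263. 154. 216. 227.]
 [519. 267. 157. 214. 228.]
 [528. 269. 158. 213. 224.]]
```

Run:
```python
from h import *
a=np.load('/tmp/side1.npz')['im'];b=np.load('/tmp/top1.npz')['im']
A=cv2.resize(a[230:330,170:250],None,fx=5,fy=5); B=cv2.resize(b[190:290,180:260],None,fx=5,fy=5)
cv2.imwrite('pics/c2.png',np.clip(np.hstack([A,B])[:,:,::-1].astype(float)*1.8,0,255))
z=np.load('/tmp/side1.npz')['d']; w=np.load('/tmp/top1.npz')['d']
for v in range(262,292,4): print(v,[tuple(dep('side',u,v,z[v,u]).round().astype(int)) for u in range(198,230,4)])
for v in range(212,232,4): print(v,[tuple(dep('top',u,v,w[v,u]).round().astype(int)) for u in range(200,236,4)])
```

```text
262 [(np.int64(527), np.int64(317), np.int64(176)), (np.int64(520), np.int64(313), np.int64(178)), (np.int64(512), np.int64(310), np.int64(180)), (np.int64(672), np.int64(189), np.int64(40)), (np.int64(540), np.int64(274), np.int64(147)), (np.int64(529), np.int64(272), np.int64(152)), (np.int64(521), np.int64(270), np.int64(154)), (np.int64(651), np.int64(160), np.int64(35))]
266 [(np.int64(535), np.int64(312), np.int64(161)), (np.int64(520), np.int64(314), np.int64(169)), (np.int64(517), np.int64(308), np.int64(168)), (np.int64(676), np.int64(187), np.int64(26)), (np.int64(539), np.int64(275), np.int64(139)), (np.int64(527), np.int64(275), np.int64(145)), (np.int64(520), np.int64(271), np.int64(146)), (np.int64(652), np.int64(161), np.int64(23))]
270 [(np.int64(522), np.int64(323), np.int64(165)), (np.int64(517), np.int64(317), np.int64(164)), (np.int64(519), np.int64(308), np.int64(158)), (np.int64(679), np.int64(187), np.int64(14)), (np.int64(540), np.int64(276), np.int64(130)), (np.int64(527), np.int64(276), np.int64(136)), (np.int64(521), np.int64(271), np.int64(136)), (np.int64
[... 3459 characters left out ...]
5), np.int64(198)), (np.int64(522), np.int64(236), np.int64(201)), (np.int64(523), np.int64(228), np.int64(197)), (np.int64(549), np.int64(254), np.int64(-4))]
228 [(np.int64(503), np.int64(268), np.int64(284)), (np.int64(505), np.int64(265), np.int64(263)), (np.int64(513), np.int64(269), np.int64(205)), (np.int64(516), np.int64(266), np.int64(180)), (np.int64(523), np.int64(270), np.int64(120)), (np.int64(529), np.int64(269), np.int64(76)), (np.int64(533), np.int64(266), np.int64(41)), (np.int64(539), np.int64(264), np.int64(-2)), (np.int64(539), np.int64(253), np.int64(1))][ WARN:0@0.575] global loadsave.cpp:1063 imwrite_ Unsupported depth image for selected encoder is fallbacked to CV_8U.
```

View pics/c2.png

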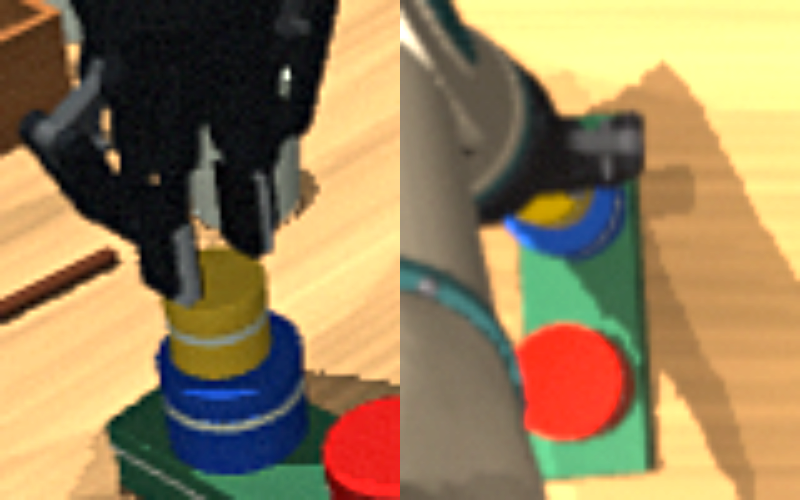

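The image shows the tips at z≈107 with the reported TCP at 81, so the real tips sit about 26 mm above the reported TCP. I'll open, go lower and retry, watching the force.

Emit:
arm_command --deltas '[{"dx":0,"dy":0,"dz":0.01,"yaw":0,"jaw":1},{"dx":0,"dy":0,"dz":0.01,"yaw":0,"jaw":1},{"dx":0,"dy":0,"dz":0.01,"yaw":0,"jaw":1},{"dx":0,"dy":0,"dz":0.01,"yaw":0,"jaw":1},{"dx":0,"dy":0,"dz":0.01,"yaw":0,"jaw":1},{"dx":0,"dy":0,"dz":-0.01,"yaw":0,"jaw":1},{"dx":0,"dy":0,"dz":-0.02,"yaw":0,"jaw":1},{"dx":0,"dy":0,"dz":-0.026,"yaw":0,"jaw":1},{"dx":0,"dy":0,"dz":-0.026,"yaw":0,"jaw":1},{"dx":0,"dy":0,"dz":-0.026,"yaw":0,"jaw":0.35},{"dx":0,"dy":0,"dz":-0.026,"yaw":0,"jaw":0.35},{"dx":0,"dy":0,"dz":-0.026,"yaw":0,"jaw":0.35},{"dx":0,"dy":0,"dz":-0.026,"yaw":0,"jaw":0.35},{"dx":0,"dy":0,"dz":-0.026,"yaw":0,"jaw":0.35},{"dx":0,"dy":0,"dz":-0.026,"yaw":0,"jaw":0.35}]'

```text
clock: 5.0
eef_pos: [530.6, 291.0, 55.7]
tool_rot: [-3.141, -0.002, 0.069]
force: [-0.2, -0.4, 6.3]
width: 38.0
gripper_force: 60.3
```

Run:
```python
from h import *
a,d=shot('side','side2')
A=cv2.resize(a[230:330,170:250],None,fx=5,fy=5)
cv2.imwrite('pics/c3.png',np.clip(A[:,:,::-1].astype(float)*1.8,0,255).astype(np.uint8))
```

```text
(no output)
```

View pics/c3.png

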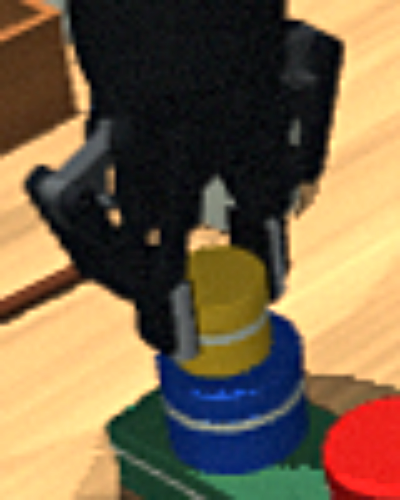

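Yellow gripped (38 mm, 60 N), with the tips near z≈78. I lift it and carry it over its board (544,112).

Emit:
arm_command --deltas '[{"dx":0,"dy":0,"dz":0.02,"yaw":0,"jaw":0.35},{"dx":0,"dy":0,"dz":0.05,"yaw":0,"jaw":0.35},{"dx":0.003,"dy":-0.04,"dz":0.05,"yaw":0,"jaw":0.35},{"dx":0.006,"dy":-0.08,"dz":0.05,"yaw":0,"jaw":0.35},{"dx":0.01,"dy":-0.12,"dz":0.04,"yaw":0,"jaw":0.35},{"dx":0.014,"dy":-0.16,"dz":0.01,"yaw":0,"jaw":0.35},{"dx":0.014,"dy":-0.179,"dz":-0.02,"yaw":0,"jaw":0.35},{"dx":0.014,"dy":-0.179,"dz":-0.045,"yaw":0,"jaw":0.35},{"dx":0.014,"dy":-0.179,"dz":-0.058,"yaw":0,"jaw":0.35},{"dx":0.014,"dy":-0.179,"dz":-0.063,"yaw":0,"jaw":0.35},{"dx":0.014,"dy":-0.179,"dz":-0.065,"yaw":0,"jaw":0.35},{"dx":0.014,"dy":-0.179,"dz":-0.065,"yaw":0,"jaw":0.35}]'

```text
clock: 6.25
eef_pos: [544.4, 112.7, -9.6]
tool_rot: [-3.141, -0.001, 0.071]
force: [0.2, -0.7, -0.7]
width: 38.4
gripper_force: 60.5
```

Run:
```python
from h import *
a,d=shot('side','side3');shot('top','top3');survey('3',cols=('yellow','blue'))
A=cv2.resize(a[230:330,220:320],None,fx=5,fy=5)
cv2.imwrite('pics/c4.png',np.clip(A[:,:,::-1].astype(float)*1.8,0,255).astype(np.uint8))
```

```text
top blue [351 212  33  32 825] [367. 227.] ztop9.6 zmed6.0 mean [541.  -89.4] rect [540.7 -88.9] [79.4 81.1] 1.0
top blue [200 218  24  23 420] [211. 229.] ztop77.1 zmed73.9 mean [526.4 290.6] rect [526.6 290.8] [53.9 53. ] 71.8
top blue [152 236  32  31 785] [167. 251.] ztop59.2 zmed56.0 mean [473.7 401.4] rect [474.8 401.8] [73.7 74.7] 1.8
side yellow [258 264  37  31 671] [277. 282.] ztop41.7 zmed6.7 mean [535.4 112.4] rect [536.5 109.9] [22.2 41.3] 44.0
side blue [317 236  29  20 377] [330. 244.] ztop7.4 zmed5.6 mean [548.5 -85.2] rect [550.1 -87.8] [64.  86.9] 20.4
side blue [202 291  28  24 542] [215. 302.] ztop75.2 zmed73.6 mean [522.7 294.2] rect [525.8 291.4] [54.5 55.1] 18.0
side blue [204 313  26  12 203] [217. 319.] ztop53.2 zmed45.1 mean [508.6 304.2] rect [512.5 304. ] [48.3 17.4] 46.0
side blue [ 164  337   45   39 1412] [186. 356.] ztop57.8 zmed56.1 mean [469.1 405.6] rect [473.1 403.1] [75.3 76.8] 48.8
side blue [170 370  39  20 429] [190. 381.] ztop26.7 zmed14.9 mean [447.6 420. ] rect [451.2 420.1] [64.9 20.1] 50.2
```

View pics/c4.png

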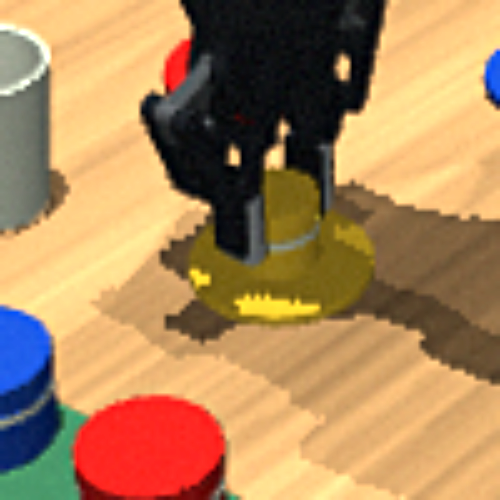

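Yellow is hovering about 2–3 mm over its board at (277,282). Lowering gently.

Emit:
arm_command --deltas '[{"dx":0,"dy":0,"dz":-0.001,"yaw":0,"jaw":0.35},{"dx":0,"dy":0,"dz":-0.002,"yaw":0,"jaw":0.35},{"dx":0,"dy":0,"dz":-0.002,"yaw":0,"jaw":0.35},{"dx":0,"dy":0,"dz":-0.003,"yaw":0,"jaw":0.35},{"dx":0,"dy":0,"dz":-0.003,"yaw":0,"jaw":0.35}]'

```text
clock: 6.85
eef_pos: [544.0, 111.7, -12.3]
tool_rot: [-3.142, -0.0, 0.069]
force: [-1.6, -0.3, 6.3]
width: 38.3
gripper_force: 61.5
```

Contact at 6 N. Release, lift, look.

Emit:
arm_command --deltas '[{"dx":0,"dy":0,"dz":0,"yaw":0,"jaw":0.6},{"dx":0,"dy":0,"dz":0,"yaw":0,"jaw":1},{"dx":0,"dy":0,"dz":0,"yaw":0,"jaw":1},{"dx":0,"dy":0,"dz":0,"yaw":0,"jaw":1},{"dx":0,"dy":0,"dz":0.03,"yaw":0,"jaw":1},{"dx":0,"dy":0,"dz":0.07,"yaw":0,"jaw":1},{"dx":0,"dy":0,"dz":0.11,"yaw":0,"jaw":1},{"dx":-0.01,"dy":-0.05,"dz":0.14,"yaw":0,"jaw":1},{"dx":-0.01,"dy":-0.09,"dz":0.14,"yaw":0,"jaw":1},{"dx":-0.01,"dy":-0.12,"dz":0.14,"yaw":0,"jaw":1}]'

```text
clock: 7.85
eef_pos: [534.2, -12.0, 128.4]
tool_rot: [3.14, -0.003, 0.067]
force: [0.0, -0.1, -0.1]
width: 85.6
gripper_force: 0.0
```

Run:
```python
from h import *
a,d=shot('side','side4');shot('top','top4');survey('4',cols=('yellow','blue','red','green'))
print(read_state()['eef_pos'])
```

```text
top yellow [271 210  34  33 874] [287. 226.] ztop40.4 zmed7.1 mean [542.9 112.2] rect [542.9 112.1] [37.6 37.1] 0.1
top blue [200 218  24  23 425] [211. 229.] ztop77.4 zmed74.0 mean [526.2 290.6] rect [526.7 290.9] [53.4 53.3] 89.3
top blue [152 236  32  31 783] [167. 251.] ztop59.0 zmed56.0 mean [473.6 401.4] rect [473.9 401.7] [75.1 73.4] 76.5
top red [441 144  11  11  96] [446. 149.] ztop118.4 zmed115.0 mean [ 714.2 -267.4] rect [ 714.8 -267.6] [23.7 23.6] 40.9
top red [311 167   9  24 146] [315. 179.] ztop8.9 zmed6.4 mean [665.1  42.2] rect [631.5  41.9] [130.2  21.3] 1.6
top red [201 255  25  23 461] [213. 266.] ztop77.2 zmed73.7 mean [437.6 285.3] rect [438.1 286.1] [54.7 52.8] 89.7
top green [ 439  211   41   83 2943] [459. 252.] ztop9.6 zmed6.2 mean [ 479.5 -319.9] rect [ 480.5 -320. ] [206.   93.7] 2.3
top green [203 213  23  12 140] [217. 217.] ztop37.1 zmed34.1 mean [561.7 286.5] rect [559.5 292.9] [57.7 28. ] 86.7
top green [205 235  23  25 350] [217. 247.] ztop37.1 zmed34.1 mean [486.3 283.1] rect [485.2 287.1] [60.2 55.9] 4.4
top green [361 251  28  16 148] [374. 257.] 
[... 1069 characters left out ...]
zmed7.5 mean [332.4 -93.2] rect [334.9 -98.7] [109.  114.3] 34.0
side red [235 309  30  36 859] [250. 326.] ztop75.1 zmed72.8 mean [434.4 288.2] rect [437.5 284.9] [53.5 56.9] 40.2
side green [ 365  201   81   37 1350] [406. 219.] ztop7.5 zmed5.6 mean [ 474.5 -319.1] rect [ 479.5 -319.7] [209.6  99.9] 2.3
side green [193 309  11  12  91] [199. 315.] ztop35.8 zmed34.3 mean [556.  313.2] rect [555.4 315.6] [18.9 36.3] 58.1
side green [212 312  25  28 293] [227. 327.] ztop35.8 zmed34.1 mean [486.1 300.4] rect [494.3 302.8] [43.5 77.6] 51.3
side green [249 330  29  24 282] [264. 342.] ztop35.4 zmed34.1 mean [404.8 281.8] rect [408.3 280.9] [30.3 58.2] 4.4
[533.62563947 -14.63873971 127.3366889 ]
```

Yellow stands at (543,112), 1 mm from its board's centre. Blue tin next, at (526.5,291).

Emit:
arm_command --deltas '[{"dx":-0.007,"dy":0.299,"dz":0,"yaw":0,"jaw":1},{"dx":-0.007,"dy":0.299,"dz":0,"yaw":0,"jaw":1},{"dx":-0.007,"dy":0.299,"dz":0,"yaw":0,"jaw":1},{"dx":-0.007,"dy":0.299,"dz":0,"yaw":0,"jaw":1},{"dx":-0.007,"dy":0.299,"dz":0,"yaw":0,"jaw":1},{"dx":-0.007,"dy":0.299,"dz":0,"yaw":0,"jaw":1},{"dx":-0.007,"dy":0.299,"dz":0,"yaw":0,"jaw":1},{"dx":-0.007,"dy":0.299,"dz":0,"yaw":0,"jaw":1},{"dx":-0.007,"dy":0.299,"dz":-0.02,"yaw":0,"jaw":1},{"dx":-0.007,"dy":0.299,"dz":-0.04,"yaw":0,"jaw":1}]'

```text
clock: 8.95
eef_pos: [527.5, 289.2, 86.8]
tool_rot: [3.141, -0.001, 0.067]
force: [-0.1, 0.4, -0.4]
width: 85.4
gripper_force: 0.0
```

Emit:
arm_command --deltas '[{"dx":0,"dy":0,"dz":-0.02,"yaw":0,"jaw":1},{"dx":0,"dy":0,"dz":-0.045,"yaw":0,"jaw":1},{"dx":0,"dy":0,"dz":-0.06,"yaw":0,"jaw":1},{"dx":0,"dy":0,"dz":-0.07,"yaw":0,"jaw":1},{"dx":0,"dy":0,"dz":-0.07,"yaw":0,"jaw":1},{"dx":0,"dy":0,"dz":-0.07,"yaw":0,"jaw":0.5},{"dx":0,"dy":0,"dz":-0.07,"yaw":0,"jaw":0.5},{"dx":0,"dy":0,"dz":-0.07,"yaw":0,"jaw":0.5},{"dx":0,"dy":0,"dz":-0.07,"yaw":0,"jaw":0.5},{"dx":0,"dy":0,"dz":-0.07,"yaw":0,"jaw":0.5}]'

```text
clock: 9.95
eef_pos: [527.9, 291.2, 18.3]
tool_rot: [-3.141, -0.002, 0.069]
force: [-1.2, -0.6, 6.0]
width: 54.1
gripper_force: 63.3
```

Gripped (54 mm). Carry it to the blue board (541,-90).

Emit:
arm_command --deltas '[{"dx":0,"dy":0,"dz":0.02,"yaw":0,"jaw":0.5},{"dx":0,"dy":0,"dz":0.06,"yaw":0,"jaw":0.5},{"dx":0.002,"dy":-0.03,"dz":0.09,"yaw":0,"jaw":0.5},{"dx":0.003,"dy":-0.075,"dz":0.09,"yaw":0,"jaw":0.5},{"dx":0.005,"dy":-0.12,"dz":0.09,"yaw":0,"jaw":0.5},{"dx":0.007,"dy":-0.165,"dz":0.09,"yaw":0,"jaw":0.5},{"dx":0.009,"dy":-0.21,"dz":0.09,"yaw":0,"jaw":0.5},{"dx":0.011,"dy":-0.255,"dz":0.09,"yaw":0,"jaw":0.5},{"dx":0.013,"dy":-0.3,"dz":0.09,"yaw":0,"jaw":0.5},{"dx":0.014,"dy":-0.34,"dz":0.08,"yaw":0,"jaw":0.5},{"dx":0.014,"dy":-0.37,"dz":0.05,"yaw":0,"jaw":0.5},{"dx":0.014,"dy":-0.381,"dz":0.02,"yaw":0,"jaw":0.5},{"dx":0.014,"dy":-0.381,"dz":-0.005,"yaw":0,"jaw":0.5},{"dx":0.014,"dy":-0.381,"dz":-0.02,"yaw":0,"jaw":0.5},{"dx":0.014,"dy":-0.381,"dz":-0.024,"yaw":0,"jaw":0.5},{"dx":0.014,"dy":-0.381,"dz":-0.025,"yaw":0,"jaw":0.5},{"dx":0.014,"dy":-0.381,"dz":-0.026,"yaw":0,"jaw":0.5},{"dx":0.014,"dy":-0.381,"dz":-0.027,"yaw":0,"jaw":0.5},{"dx":0.014,"dy":-0.381,"dz":-0.027,"yaw":0,"jaw":0.5}]'

```text
clock: 11.85
eef_pos: [541.5, -90.2, -9.4]
tool_rot: [3.141, -0.001, 0.07]
force: [1.3, 1.2, -2.1]
width: 54.4
gripper_force: 63.7
```

Emit:
arm_command --deltas '[{"dx":0,"dy":0,"dz":-0.001,"yaw":0,"jaw":0.5},{"dx":0,"dy":0,"dz":-0.001,"yaw":0,"jaw":0.5},{"dx":0,"dy":0,"dz":-0.002,"yaw":0,"jaw":0.5},{"dx":0,"dy":0,"dz":-0.002,"yaw":0,"jaw":0.5}]'

```text
clock: 12.25
eef_pos: [541.5, -90.2, -9.8]
tool_rot: [3.141, -0.002, 0.069]
force: [-3.8, 0.2, 17.9]
width: 54.3
gripper_force: 65.8
```

Contact. Release and go above the red tin (437.7,285).

Emit:
arm_command --deltas '[{"dx":0,"dy":0,"dz":0.001,"yaw":0,"jaw":0.5},{"dx":0,"dy":0,"dz":0.001,"yaw":0,"jaw":1},{"dx":0,"dy":0,"dz":0.001,"yaw":0,"jaw":1},{"dx":0,"dy":0,"dz":0.001,"yaw":0,"jaw":1},{"dx":0,"dy":0,"dz":0.001,"yaw":0,"jaw":1},{"dx":0,"dy":0,"dz":0.03,"yaw":0,"jaw":1},{"dx":0,"dy":0,"dz":0.07,"yaw":0,"jaw":1},{"dx":0,"dy":0,"dz":0.11,"yaw":0,"jaw":1},{"dx":-0.103,"dy":0.376,"dz":0.14,"yaw":0,"jaw":1},{"dx":-0.103,"dy":0.376,"dz":0.14,"yaw":0,"jaw":1},{"dx":-0.103,"dy":0.376,"dz":0.14,"yaw":0,"jaw":1},{"dx":-0.103,"dy":0.376,"dz":0.14,"yaw":0,"jaw":1},{"dx":-0.103,"dy":0.376,"dz":0.14,"yaw":0,"jaw":1},{"dx":-0.103,"dy":0.376,"dz":0.14,"yaw":0,"jaw":1},{"dx":-0.103,"dy":0.376,"dz":0.14,"yaw":0,"jaw":1},{"dx":-0.103,"dy":0.376,"dz":0.14,"yaw":0,"jaw":1},{"dx":-0.103,"dy":0.376,"dz":0.14,"yaw":0,"jaw":1},{"dx":-0.103,"dy":0.376,"dz":0.14,"yaw":0,"jaw":1}]'

```text
clock: 14.05
eef_pos: [437.2, 286.7, 127.6]
tool_rot: [3.141, 0.0, 0.072]
force: [0.5, -0.0, -0.4]
width: 85.8
gripper_force: 0.0
```

Run:
```python
from h import *
a,d=shot('side','side5');shot('top','top5');survey('5',cols=('yellow','blue','red'))
```

```text
top yellow [271 210  33  33 869] [287. 226.] ztop40.8 zmed7.2 mean [542.9 112.2] rect [542.7 112.1] [37.8 37.2] 1.8
top blue [351 212  33  32 825] [367. 227.] ztop47.7 zmed24.1 mean [539.7 -89.1] rect [539.7 -89. ] [52.1 54.2] 87.4
top red [441 144  11  11  97] [446. 149.] ztop117.7 zmed114.0 mean [ 714.7 -267.9] rect [ 714.9 -267.9] [23.3 23.1] 45.7
top red [311 163  33  32 824] [327. 179.] ztop9.2 zmed6.1 mean [665.5  12. ] rect [667.2  12.4] [81.8 82.9] 89.9
top red [204 266  22  12 184] [215. 272.] ztop224.4 zmed74.0 mean [425.1 246.7] rect [423.9 246.2] [ 7.1 27.5] 20.9
top red [ 349  288   44   44 1512] [371. 310.] ztop11.3 zmed7.8 mean [335.1 -96.7] rect [335.2 -97.2] [107.  105.6] 45.3
side yellow [258 264  37  31 784] [276. 281.] ztop39.7 zmed7.1 mean [540.  115.7] rect [541.9 112.2] [39.7 39.8] 75.6
side blue [323 226  22  15 281] [334. 233.] ztop47.1 zmed45.2 mean [536.3 -85.4] rect [539.3 -87.9] [51.6 55.5] 39.5
side blue [317 239  21  17 233] [327. 247.] ztop22.9 zmed6.9 mean [531.4 -67.8] rect [533.9 -67.5] [35.8 12.1] 15.6
side blue [ 164  337   45   39 1413] [186. 356.] ztop57.7 zmed56.1 mean [469.2 405.5] rect [472.8 403.4] [74.9 77.3] 50.8
side blue [170 370  39  20 432] [190. 381.] ztop26.5 zmed15.3 mean [447.3 419.5] rect [451.  419.4] [66.  20.8] 52.6
side red [322 161   9   9  69] [326. 165.] ztop114.6 zmed109.4 mean [ 711.4 -266.1] rect [ 713.9 -270.6] [23.2 29.4] 24.7
side red [269 237  17  17 207] [277. 245.] ztop7.7 zmed5.6 mean [631.9  15.3] rect [551.9 105.1] [ 36.8 356.8] 41.8
side red [ 382  262   49   31 1190] [406. 277.] ztop9.2 zmed7.5 mean [332.4 -93.4] rect [335.8 -99.4] [108.1 116.1] 24.3
side red [235 309  30  26 633] [249. 321.] ztop75.3 zmed73.6 mean [433.9 288.2] rect [436.8 285.7] [55.3 55.3] 13.5
side red [237 331  28  14 232] [251. 338.] ztop54.1 zmed45.4 mean [421.1 299.3] rect [423.9 297.2] [50.  19.8] 49.1
```

Blue stands at (540,-89). Now grasp red.

Emit:
arm_command --deltas '[{"dx":0,"dy":0,"dz":-0.03,"yaw":0,"jaw":1},{"dx":0,"dy":0,"dz":-0.06,"yaw":0,"jaw":1},{"dx":0,"dy":0,"dz":-0.085,"yaw":0,"jaw":1},{"dx":0,"dy":0,"dz":-0.1,"yaw":0,"jaw":1},{"dx":0,"dy":0,"dz":-0.11,"yaw":0,"jaw":1},{"dx":0,"dy":0,"dz":-0.11,"yaw":0,"jaw":1},{"dx":0,"dy":0,"dz":-0.11,"yaw":0,"jaw":0.5},{"dx":0,"dy":0,"dz":-0.11,"yaw":0,"jaw":0.5},{"dx":0,"dy":0,"dz":-0.11,"yaw":0,"jaw":0.5},{"dx":0,"dy":0,"dz":-0.11,"yaw":0,"jaw":0.5},{"dx":0,"dy":0,"dz":-0.11,"yaw":0,"jaw":0.5}]'

```text
clock: 15.25
eef_pos: [438.7, 285.9, 19.1]
tool_rot: [-3.141, -0.002, 0.069]
force: [-1.0, -0.5, 5.7]
width: 54.6
gripper_force: 62.8
```

Emit:
arm_command --deltas '[{"dx":0,"dy":0,"dz":0.02,"yaw":0,"jaw":0.5},{"dx":0,"dy":0,"dz":0.06,"yaw":0,"jaw":0.5},{"dx":0.02,"dy":-0.024,"dz":0.09,"yaw":0,"jaw":0.5},{"dx":0.049,"dy":-0.058,"dz":0.09,"yaw":0,"jaw":0.5},{"dx":0.078,"dy":-0.093,"dz":0.09,"yaw":0,"jaw":0.5},{"dx":0.107,"dy":-0.128,"dz":0.09,"yaw":0,"jaw":0.5},{"dx":0.136,"dy":-0.162,"dz":0.09,"yaw":0,"jaw":0.5},{"dx":0.165,"dy":-0.197,"dz":0.09,"yaw":0,"jaw":0.5},{"dx":0.194,"dy":-0.232,"dz":0.09,"yaw":0,"jaw":0.5},{"dx":0.218,"dy":-0.26,"dz":0.08,"yaw":0,"jaw":0.5},{"dx":0.229,"dy":-0.273,"dz":0.05,"yaw":0,"jaw":0.5},{"dx":0.229,"dy":-0.273,"dz":0.02,"yaw":0,"jaw":0.5},{"dx":0.229,"dy":-0.273,"dz":-0.005,"yaw":0,"jaw":0.5},{"dx":0.229,"dy":-0.273,"dz":-0.019,"yaw":0,"jaw":0.5},{"dx":0.229,"dy":-0.273,"dz":-0.024,"yaw":0,"jaw":0.5},{"dx":0.229,"dy":-0.273,"dz":-0.025,"yaw":0,"jaw":0.5},{"dx":0.229,"dy":-0.273,"dz":-0.026,"yaw":0,"jaw":0.5},{"dx":0.229,"dy":-0.273,"dz":-0.027,"yaw":0,"jaw":0.5},{"dx":0.229,"dy":-0.273,"dz":-0.027,"yaw":0,"jaw":0.5}]'

```text
clock: 17.15
eef_pos: [667.5, 12.8, -8.2]
tool_rot: [3.142, -0.002, 0.069]
force: [-0.3, 0.1, -2.1]
width: 54.5
gripper_force: 63.8
```

Emit:
arm_command --deltas '[{"dx":0,"dy":0,"dz":-0.001,"yaw":0,"jaw":0.5},{"dx":0,"dy":0,"dz":-0.001,"yaw":0,"jaw":0.5},{"dx":0,"dy":0,"dz":-0.0015,"yaw":0,"jaw":0.5},{"dx":0,"dy":0,"dz":-0.0015,"yaw":0,"jaw":0.5}]'

```text
clock: 17.55
eef_pos: [667.5, 12.8, -8.8]
tool_rot: [3.142, -0.001, 0.069]
force: [-2.4, -0.2, 7.9]
width: 54.0
gripper_force: 64.8
```

Emit:
arm_command --deltas '[{"dx":0,"dy":0,"dz":0,"yaw":0,"jaw":1},{"dx":0,"dy":0,"dz":0,"yaw":0,"jaw":1},{"dx":0,"dy":0,"dz":0,"yaw":0,"jaw":1},{"dx":0,"dy":0,"dz":0,"yaw":0,"jaw":1},{"dx":0,"dy":0,"dz":0.03,"yaw":0,"jaw":1},{"dx":0,"dy":0,"dz":0.07,"yaw":0,"jaw":1},{"dx":0,"dy":0,"dz":0.11,"yaw":0,"jaw":1},{"dx":-0.03,"dy":0,"dz":0.14,"yaw":0,"jaw":1},{"dx":-0.07,"dy":0.01,"dz":0.14,"yaw":0,"jaw":1},{"dx":-0.11,"dy":0.03,"dz":0.14,"yaw":0,"jaw":1},{"dx":-0.15,"dy":0.06,"dz":0.14,"yaw":0,"jaw":1},{"dx":-0.15,"dy":0.06,"dz":0.14,"yaw":0,"jaw":1}]'

```text
clock: 18.75
eef_pos: [509.8, 77.2, 129.1]
tool_rot: [-3.139, 0.007, 0.076]
force: [0.7, 0.2, -0.3]
width: 85.3
gripper_force: 0.0
```

Run:
```python
from h import *
a,d=shot('side','side6');shot('top','top6');survey('6',cols=('red','green'))
```

```text
top red [441 144  11  11  96] [446. 149.] ztop118.7 zmed114.9 mean [ 714.5 -267.7] rect [ 714.2 -267.6] [22.2 22.2] 61.0
top red [313 163  31  32 791] [328. 179.] ztop48.3 zmed40.0 mean [663.9  14.1] rect [611.8  13.6] [165.4  52.2] 0.5
top red [ 349  288   44   44 1514] [371. 310.] ztop11.1 zmed7.8 mean [335.3 -96.5] rect [335.3 -96.4] [107.1 106.3] 63.3
top green [ 439  211   41   83 2936] [459. 252.] ztop9.4 zmed6.1 mean [ 479.6 -319.9] rect [ 480.6 -320.1] [205.8  93.2] 2.2
top green [ 203  213   26   72 1571] [216. 249.] ztop37.4 zmed34.2 mean [483.2 286.4] rect [483.4 286.4] [174.4  55.9] 5.0
side red [323 161   8   9  66] [326. 165.] ztop114.5 zmed110.7 mean [ 711.4 -267. ] rect [ 713.7 -266.7] [22.8 25. ] 80.3
side red [253 224  33  31 717] [268. 240.] ztop46.1 zmed21.1 mean [661.9  17.1] rect [665.4  13.5] [51.6 60. ] 45.4
side red [ 382  262   49   31 1190] [406. 277.] ztop9.3 zmed7.5 mean [332.2 -93.3] rect [335.1 -96.9] [107.4 112.1] 19.0
side green [ 365  201   81   37 1358] [406. 219.] ztop7.4 zmed5.5 mean [ 475.  -319.4] rect [ 480.2 -321.4] [209.7 102.9] 2.1
side green [ 193  301   85   53 1915] [236. 326.] ztop35.7 zmed34.2 mean [477.5 288.4] rect [482.3 287.6] [179.2  58.8] 4.2
```

View pics/side6.png

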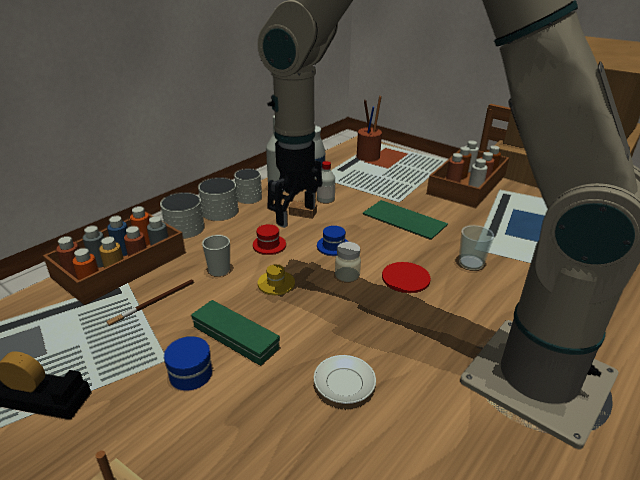

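All three round tins stand on their boards: red (268,238), blue (333,239), yellow (276,280), and the jar and can have not moved. The long tin is clear at (483.3,286.5), yaw about 4.6°.

Emit:
arm_command --deltas '[{"dx":-0.034,"dy":0.214,"dz":0,"yaw":0.6,"jaw":1},{"dx":-0.034,"dy":0.214,"dz":0,"yaw":0.6,"jaw":1},{"dx":-0.034,"dy":0.214,"dz":0,"yaw":0.6,"jaw":1},{"dx":-0.034,"dy":0.214,"dz":0,"yaw":0.6,"jaw":1},{"dx":-0.034,"dy":0.214,"dz":0,"yaw":0.6,"jaw":1},{"dx":-0.034,"dy":0.214,"dz":-0.04,"yaw":0.6,"jaw":1},{"dx":-0.034,"dy":0.214,"dz":-0.08,"yaw":0.6,"jaw":1},{"dx":-0.034,"dy":0.214,"dz":-0.11,"yaw":0.6,"jaw":1},{"dx":-0.034,"dy":0.214,"dz":-0.13,"yaw":0.6,"jaw":1},{"dx":-0.034,"dy":0.214,"dz":-0.14,"yaw":0.6,"jaw":1},{"dx":-0.034,"dy":0.214,"dz":-0.145,"yaw":0.6,"jaw":1},{"dx":-0.034,"dy":0.214,"dz":-0.145,"yaw":0.6,"jaw":1},{"dx":-0.034,"dy":0.214,"dz":-0.145,"yaw":0.6,"jaw":0.5},{"dx":-0.034,"dy":0.214,"dz":-0.145,"yaw":0.6,"jaw":0.5},{"dx":-0.034,"dy":0.214,"dz":-0.145,"yaw":0.6,"jaw":0.5},{"dx":-0.034,"dy":0.214,"dz":-0.145,"yaw":0.6,"jaw":0.5},{"dx":-0.034,"dy":0.214,"dz":-0.145,"yaw":0.6,"jaw":0.5}]'

```text
clock: 20.55
eef_pos: [483.7, 287.2, -14.2]
tool_rot: [-3.141, -0.002, 0.08]
force: [-1.0, -0.3, 6.4]
width: 56.7
gripper_force: 65.2
```

Emit:
arm_command --deltas '[{"dx":0,"dy":0,"dz":0.02,"yaw":0,"jaw":0.5},{"dx":0,"dy":0,"dz":0.06,"yaw":0,"jaw":0.5},{"dx":0,"dy":0,"dz":0.1,"yaw":0,"jaw":0.5},{"dx":0,"dy":-0.02,"dz":0.13,"yaw":0,"jaw":0.5},{"dx":0,"dy":-0.06,"dz":0.13,"yaw":0,"jaw":0.5},{"dx":0,"dy":-0.1,"dz":0.13,"yaw":0,"jaw":0.5},{"dx":0,"dy":-0.14,"dz":0.13,"yaw":0,"jaw":0.5},{"dx":0,"dy":-0.18,"dz":0.13,"yaw":0,"jaw":0.5},{"dx":0,"dy":-0.22,"dz":0.13,"yaw":0,"jaw":0.5},{"dx":0,"dy":-0.26,"dz":0.13,"yaw":0,"jaw":0.5},{"dx":0,"dy":-0.3,"dz":0.13,"yaw":0,"jaw":0.5},{"dx":0,"dy":-0.34,"dz":0.13,"yaw":0,"jaw":0.5},{"dx":-0.002,"dy":-0.38,"dz":0.13,"yaw":0,"jaw":0.5},{"dx":-0.002,"dy":-0.42,"dz":0.13,"yaw":0,"jaw":0.5},{"dx":-0.002,"dy":-0.46,"dz":0.13,"yaw":-1,"jaw":0.5},{"dx":-0.002,"dy":-0.5,"dz":0.13,"yaw":-2,"jaw":0.5},{"dx":-0.002,"dy":-0.54,"dz":0.12,"yaw":-2.4,"jaw":0.5},{"dx":-0.002,"dy":-0.58,"dz":0.1,"yaw":-2.4,"jaw":0.5},{"dx":-0.002,"dy":-0.607,"dz":0.08,"yaw":-2.4,"jaw":0.5},{"dx":-0.002,"dy":-0.607,"dz":0.06,"yaw":-2.4,"jaw":0.5}]'

```text
clock: 22.55
eef_pos: [479.6, -326.9, 43.9]
tool_rot: [3.137, -0.001, 0.031]
force: [0.3, -0.8, -2.4]
width: 56.3
gripper_force: 65.3
```

Run:
```python
from h import *
a,d=shot('side','side7');shot('top','top7');survey('7',cols=('green',)); print(read_state()['eef_pos'],read_state()['tool_rot'])
A=cv2.resize(a[140:270,320:490],None,fx=4,fy=4)
cv2.imwrite('pics/c7.png',A[:,:,::-1])
```

```text
top green [ 439  211   43   83 2426] [459. 253.] ztop91.2 zmed85.3 mean [ 474.3 -316. ] rect [ 477.4 -300.5] [178.6  95.3] 1.3
top green [385 443  25  37 150] [394. 463.] ztop574.1 zmed569.4 mean [135.6 -79.2] rect [138.1 -78.6] [49.1  9.5] 36.6
side green [555  13  26   9 100] [567.  16.] ztop573.3 zmed570.6 mean [132.4 -79.5] rect [131.5 -80.1] [33.4  7.5] 42.7
side green [377 177  16  12 112] [385. 182.] ztop93.1 zmed91.3 mean [ 547.9 -317.2] rect [ 550.5 -318. ] [38.7 69.7] 30.3
side green [425 190  19  13 141] [433. 196.] ztop93.1 zmed91.7 mean [ 410.5 -328.9] rect [ 414.4 -328.1] [49.2 56.1] 3.4
side green [365 205  28  17 181] [378. 214.] ztop7.4 zmed5.6 mean [ 544.1 -288.6] rect [ 547.6 -287.7] [52.1 94. ] 68.5
side green [426 222  20  15 107] [436. 229.] ztop7.2 zmed5.5 mean [ 384.9 -323.1] rect [ 384.9 -323.5] [19.  92.2] 1.0
[ 478.07761953 -319.88944753   41.90825707] [-3.13854567  0.00496767  0.03602422]
```

View pics/c7.png

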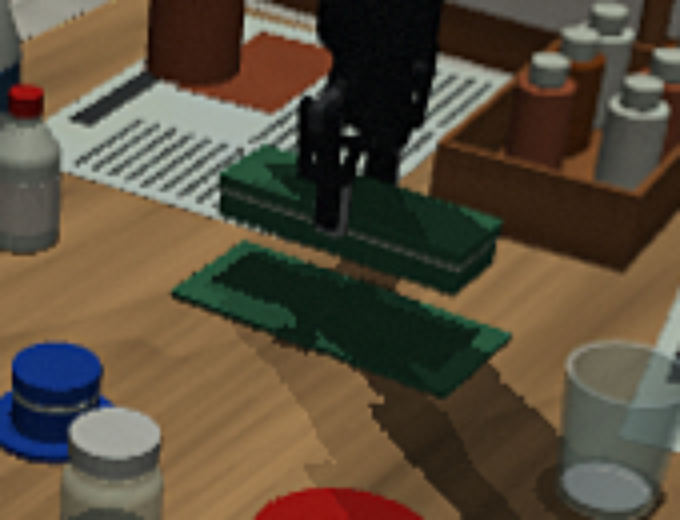

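The long tin is held level above the green board. Lowering.

Emit:
arm_command --deltas '[{"dx":0,"dy":0,"dz":-0.02,"yaw":0,"jaw":0.5},{"dx":0,"dy":0,"dz":-0.038,"yaw":0,"jaw":0.5},{"dx":0,"dy":0,"dz":-0.048,"yaw":0,"jaw":0.5},{"dx":0,"dy":0,"dz":-0.05,"yaw":0,"jaw":0.5},{"dx":0,"dy":0,"dz":-0.051,"yaw":0,"jaw":0.5},{"dx":0,"dy":0,"dz":-0.052,"yaw":0,"jaw":0.5},{"dx":0,"dy":0,"dz":-0.053,"yaw":0,"jaw":0.5},{"dx":0,"dy":0,"dz":-0.053,"yaw":0,"jaw":0.5}]'

```text
clock: 23.45
eef_pos: [481.3, -320.5, -8.2]
tool_rot: [3.141, -0.001, 0.038]
force: [-0.0, 0.3, -2.4]
width: 56.0
gripper_force: 65.5
```

Emit:
arm_command --deltas '[{"dx":0,"dy":0,"dz":-0.0005,"yaw":0,"jaw":0.5},{"dx":0,"dy":0,"dz":-0.001,"yaw":0,"jaw":0.5},{"dx":0,"dy":0,"dz":-0.0015,"yaw":0,"jaw":0.5},{"dx":0,"dy":0,"dz":-0.0015,"yaw":0,"jaw":0.5}]'

```text
clock: 23.85
eef_pos: [481.2, -320.5, -8.3]
tool_rot: [3.141, -0.001, 0.038]
force: [-3.0, 1.5, 12.1]
width: 56.8
gripper_force: 67.2
```

Contact. Release, rise and withdraw.

Emit:
arm_command --deltas '[{"dx":0,"dy":0,"dz":0,"yaw":0,"jaw":1},{"dx":0,"dy":0,"dz":0,"yaw":0,"jaw":1},{"dx":0,"dy":0,"dz":0,"yaw":0,"jaw":1},{"dx":0,"dy":0,"dz":0,"yaw":0,"jaw":1},{"dx":0,"dy":0,"dz":0.03,"yaw":0,"jaw":1},{"dx":0,"dy":0,"dz":0.07,"yaw":0,"jaw":1},{"dx":0,"dy":0,"dz":0.11,"yaw":0,"jaw":1},{"dx":0,"dy":0,"dz":0.15,"yaw":0,"jaw":1},{"dx":-0.03,"dy":-0.04,"dz":0.19,"yaw":0,"jaw":1},{"dx":-0.06,"dy":-0.08,"dz":0.21,"yaw":0,"jaw":1},{"dx":-0.09,"dy":-0.12,"dz":0.21,"yaw":0,"jaw":1},{"dx":-0.12,"dy":-0.16,"dz":0.21,"yaw":0,"jaw":1},{"dx":-0.15,"dy":-0.2,"dz":0.21,"yaw":0,"jaw":1},{"dx":-0.15,"dy":-0.2,"dz":0.21,"yaw":0,"jaw":1},{"dx":-0.15,"dy":-0.2,"dz":0.21,"yaw":0,"jaw":1}]'

```text
clock: 25.35
eef_pos: [327.4, -523.0, 199.4]
tool_rot: [3.141, 0.002, 0.032]
force: [0.2, -0.1, -0.6]
width: 85.4
gripper_force: 0.0
```

Run:
```python
from h import *
a,d=shot('side','side8');shot('top','top8');survey('8')
d=np.load('/tmp/top8.npz')['d']
for nm,u0,u1,v0,v1 in(('jar',325,356,250,282),('can',250,284,152,186)):
    P=np.array([dep('top',u,v,d[v,u]) for u in range(u0,u1) for v in range(v0,v1) if d[v,u]>0]);T=P[P[:,2]>55]
    print(nm,len(T),T.min(0).round(),T.max(0).round())
```

```text
top red [441 144  11  11  97] [446. 149.] ztop117.6 zmed114.2 mean [ 714.8 -267.8] rect [ 715.5 -268.5] [22.1 25.7] 62.8
top red [311 163  33  32 809] [327. 179.] ztop48.4 zmed19.5 mean [665.8  13.7] rect [666.3  14.1] [56.6 52.1] 0.1
top red [ 349  288   44   44 1513] [371. 310.] ztop11.3 zmed7.9 mean [335.4 -96.6] rect [335.2 -97. ] [106.4 105.5] 45.7
top blue [351 212  33  32 825] [367. 227.] ztop48.3 zmed27.1 mean [539.6 -89.1] rect [539.8 -89.3] [52.  54.4] 89.4
top blue [152 236  32  31 781] [167. 251.] ztop58.7 zmed55.8 mean [473.6 401.6] rect [474.6 402.6] [74.4 75. ] 3.3
top yellow [271 210  34  33 873] [287. 226.] ztop40.8 zmed7.1 mean [543.  112.3] rect [543.  112.2] [37.5 37.7] 88.8
top green [ 439  211   41   83 2822] [459. 252.] ztop42.7 zmed37.8 mean [ 479.9 -318.3] rect [ 480.2 -318.9] [180.3  60.6] 2.7
side red [323 161   8   9  66] [326. 165.] ztop115.3 zmed110.3 mean [ 711.5 -266.7] rect [ 715.  -267.9] [21.7 23.6] 77.6
side red [253 224  33  31 705] [268. 240.] ztop46.2 zmed19.5 mean [662.4  17.6] rect [665.5  13.4] [55.6 58. ] 2.2
side red [ 382  262   49   31 11
[... 307 characters left out ...]
1.3  9.7] 20.2
side blue [ 164  337   45   39 1390] [186. 356.] ztop57.8 zmed56.1 mean [469.5 405.7] rect [473.8 402.3] [74.8 78.8] 52.0
side blue [170 373  37  17 392] [188. 382.] ztop26.3 zmed15.2 mean [448.8 422.8] rect [451.5 422.7] [61.5 16.4] 44.9
side yellow [258 265  37  30 782] [276. 281.] ztop39.5 zmed7.0 mean [539.6 115.7] rect [542.2 112.1] [37.3 41.3] 44.3
side green [374 194  65  28 703] [406. 208.] ztop41.4 zmed39.5 mean [ 476.6 -318.3] rect [ 479.8 -319.4] [180.3  63.6] 2.0
side green [365 208  81  30 414] [408. 224.] ztop7.3 zmed5.7 mean [ 454.  -296.2] rect [ 477.2 -308.7] [214.4  95.7] 10.9
jar 366 [418. -42.  56.] [468.   5.  84.]
can 206 [648. 133.  55.] [709. 193.  86.]
```

View pics/top8.png

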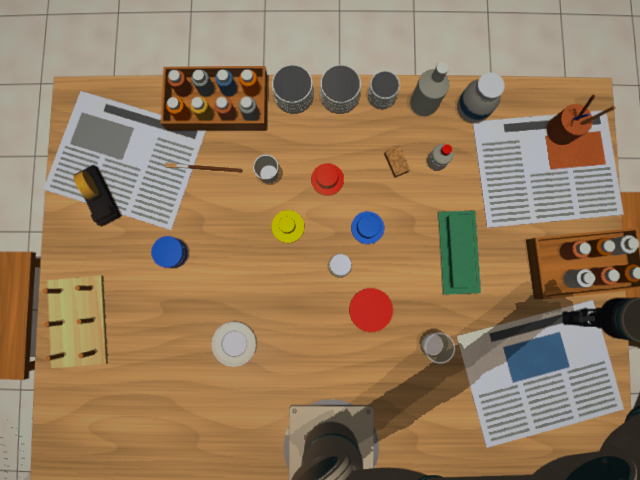

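The final view shows each tin centred within about 2 mm on its own board: red (327,179), yellow (288,226), blue (367,228), long green tin (459,252). The jar (340,265) and can (267,168) have not moved, so I hand in.

```bash
python3 -c "from cell import finish_job; print(finish_job())"
```

```text
the job is handed in; nothing more can be done
None
```

The job is handed in at about 25 s on the robot clock: all four tins stand within about 2 mm of the centre of their own boards, the long green tin lies lengthwise, and the jar and can have not moved.

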